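# Fill the nugget tray at the hopper and bring it to the leading board

### The job

Draw the hopper's yellow gate gently out until it meets its end stop, so that all six glass nuggets drop into the red tray below, then pull the tray out from under the chute. Lift the tray and carry it level, without losing a nugget, to the plywood leading board; set it down gently in the bay between the side battens and push it softly home, until its plain end sits flush against the dark end batten. Leave the gate open and the other things on the bench where they are.

Things in the scene. Friction and masses are not known exactly. Their poses are not given: they have to be found in the camera images.
- hopper: Fixed nugget hopper on a blue column; its place and yaw vary. Origin on the bench (z 0) straight below the middle of the chute's outlet; z up. The chute is an upright clear shaft, outside 58 (x) by 34 (y) mm, from z 82 to 170 mm, with an 86 mm wide (y) funnel above it to z 220 mm. The column (45 mm wide in y, 180 mm high, on a 130 mm wide foot) stands behind it from x = +60 mm, so the tray leaves towards -x. The gate lies below the chute and is drawn towards the hopper's -y.
- gate (a joint): Slide gate of the hopper, m. 0 = shut, 0.040 = end stop (fully drawn), growing as it moves along the hopper's -y. Starts almost shut. It slides with 3 N or so of friction and stays where it is left. Flat steel plate 56 mm wide, its top at z 80 mm, that reaches from below the chute out to the yellow tab.
- gate_tab (a point): Middle of the inner face (towards the chute) of the upright yellow tab at the gate's outer end; the tab is 50 mm long along the hopper's x, 6 mm thick along y and stands from z 80 to 122 mm. When shut its inner face is 100 mm from the outlet's middle, so there is room to reach down between the tab and the chute, above the plate, and draw it by that face. This point moves with the gate; its axes are the hopper's.
- tray: Loose red open tray, 0.17 to 0.35 kg: box 130 (x) by 60 (y) by 45 mm high, walls and floor 4 mm. Origin under the middle of the box; z up. At its -x end a 30 mm wide, 4 mm thick tongue runs along the bench to an upright hook plate, 5 mm thick, 50 mm wide, 40 mm high, centred at x = -108.5 mm; the gap between box and hook plate is 41 mm. Starts on the bench under the chute, its hook plate towards the hopper's -x, roughly in line with the hopper.
- tray_nose (a point): Foot of the middle of the tray's plain end (x = +65 mm, z 0 in the tray's frame), the end that goes against the end batten.
- tray_hook (a point): Top middle of the tray's hook plate (x = -108.5 mm, z 40 mm in the tray's frame).
- board: Fixed plywood leading board, 260 (x) by 230 (y) by 18 mm, its place and yaw vary. Origin on the bench (z 0) under its middle. On it a bay of battens 22 mm high (tops at z 40 mm), open towards -x: two side battens along x with inner faces at y = +-75 mm (from x = -100 to +100 mm), and a dark end batten across the +x end with its inner face at x = +100 mm.
- bay_stop (a point): Middle of the end batten's inner face at its foot, on the board's upper side (z 18 mm); axes as the board's.
- nug0_center (a point): Centre of a glass nugget: ball of 22 mm diameter, 14 g (colours vary). All six start in the chute.
- nug1_center (a point): Centre of a glass nugget: ball of 22 mm diameter, 14 g (colours vary). All six start in the chute.
- nug2_center (a point): Centre of a glass nugget: ball of 22 mm diameter, 14 g (colours vary). All six start in the chute.
- nug3_center (a point): Centre of a glass nugget: ball of 22 mm diameter, 14 g (colours vary). All six start in the chute.
- nug4_center (a point): Centre of a glass nugget: ball of 22 mm diameter, 14 g (colours vary). All six start in the chute.
- nug5_center (a point): Centre of a glass nugget: ball of 22 mm diameter, 14 g (colours vary). All six start in the chute.
- jar: Bystander: amber jar with black cap, 56 mm diameter, 85 mm high, between hopper and board, nearer the robot. Origin at its foot.
- hammer: Bystander: hammer lying on the left of the bench. Origin under its middle.
- bottle: Bystander: white bottle with blue cap, 50 mm diameter, 130 mm high, left of the hopper. Origin at its foot.
- tape: Bystander: red tape measure, 70 by 35 by 60 mm, on the right of the bench. Origin under its middle.
- packers: Bystander: green block of glazing packers, 100 by 45 by 20 mm, on the right of the bench. Origin under its middle.

How it is judged:
On the way, in this order (a step that is already met when the one before it is completed fails the run):
1. the gate is fully drawn and all six nuggets lie in the tray (value of joint gate above 0.037 m and x of nug0_center in the frame of tray between -0.064 and 0.064 m and y of nug0_center in the frame of tray between -0.029 and 0.029 m and z of nug0_center in the frame of tray between 0.004 and 0.046 m and x of nug1_center in the frame of tray between -0.064 and 0.064 m and y of nug1_center in the frame of tray between -0.029 and 0.029 m and z of nug1_center in the frame of tray between 0.004 and 0.046 m and x of nug2_center in the frame of tray between -0.064 and 0.064 m and y of nug2_center in the frame of tray between -0.029 and 0.029 m and z of nug2_center in the frame of tray between 0.004 and 0.046 m and x of nug3_center in the frame of tray between -0.064 and 0.064 m and y of nug3_center in the frame of tray between -0.029 and 0.029 m and z of nug3_center in the frame of tray between 0.004 and 0.046 m and x of nug4_center in the frame of tray between -0.064 and 0.064 m and y of nug4_center in the frame of tray between -0.029 and 0.029 m and z of nug4_center in the frame of tray between 0.004 and 0.046 m and x of nug5_center in the frame of tray between -0.064 and 0.064 m and y of nug5_center in the frame of tray between -0.029 and 0.029 m and z of nug5_center in the frame of tray between 0.004 and 0.046 m), for 0.2 s.
2. the tray is out from under the chute: the middle of its box at least 75 mm in front of the outlet's middle (x of tray in the frame of hopper below -0.075 m and x of nug0_center in the frame of tray between -0.064 and 0.064 m and y of nug0_center in the frame of tray between -0.029 and 0.029 m and z of nug0_center in the frame of tray between 0.004 and 0.046 m and x of nug1_center in the frame of tray between -0.064 and 0.064 m and y of nug1_center in the frame of tray between -0.029 and 0.029 m and z of nug1_center in the frame of tray between 0.004 and 0.046 m and x of nug2_center in the frame of tray between -0.064 and 0.064 m and y of nug2_center in the frame of tray between -0.029 and 0.029 m and z of nug2_center in the frame of tray between 0.004 and 0.046 m and x of nug3_center in the frame of tray between -0.064 and 0.064 m and y of nug3_center in the frame of tray between -0.029 and 0.029 m and z of nug3_center in the frame of tray between 0.004 and 0.046 m and x of nug4_center in the frame of tray between -0.064 and 0.064 m and y of nug4_center in the frame of tray between -0.029 and 0.029 m and z of nug4_center in the frame of tray between 0.004 and 0.046 m and x of nug5_center in the frame of tray between -0.064 and 0.064 m and y of nug5_center in the frame of tray between -0.029 and 0.029 m and z of nug5_center in the frame of tray between 0.004 and 0.046 m), for 0.1 s.
3. the tray is carried level in the air, at least 30 mm above the bench, with all six nuggets in it (height (world z) of tray above 0.03 m and contact force between tray and board below 0.05 N and angle between tray's own z axis and vertical below 0.26 rad and x of nug0_center in the frame of tray between -0.064 and 0.064 m and y of nug0_center in the frame of tray between -0.029 and 0.029 m and z of nug0_center in the frame of tray between 0.004 and 0.046 m and x of nug1_center in the frame of tray between -0.064 and 0.064 m and y of nug1_center in the frame of tray between -0.029 and 0.029 m and z of nug1_center in the frame of tray between 0.004 and 0.046 m and x of nug2_center in the frame of tray between -0.064 and 0.064 m and y of nug2_center in the frame of tray between -0.029 and 0.029 m and z of nug2_center in the frame of tray between 0.004 and 0.046 m and x of nug3_center in the frame of tray between -0.064 and 0.064 m and y of nug3_center in the frame of tray between -0.029 and 0.029 m and z of nug3_center in the frame of tray between 0.004 and 0.046 m and x of nug4_center in the frame of tray between -0.064 and 0.064 m and y of nug4_center in the frame of tray between -0.029 and 0.029 m and z of nug4_center in the frame of tray between 0.004 and 0.046 m and x of nug5_center in the frame of tray between -0.064 and 0.064 m and y of nug5_center in the frame of tray between -0.029 and 0.029 m and z of nug5_center in the frame of tray between 0.004 and 0.046 m), for 0.3 s.
At the end, for the whole second after the job is handed in: The gate is drawn to within 3 mm of its end stop; all six nuggets are in the tray; the tray stands flat and still on the board between the side battens, plain end towards the end batten, that end within 3 mm of the batten's inner face and square to it within 0.06 rad; nothing is held (all of step 1 and x of tray_nose in the frame of bay_stop between -0.003 and 0.003 m and y of tray_nose in the frame of bay_stop between -0.046 and 0.046 m and z of tray_nose in the frame of bay_stop between -0.003 and 0.003 m and x of tray in the frame of bay_stop below -0.05 m and angle between the x axis of tray and the x axis of board, either way round below 0.06 rad and angle between tray's own z axis and vertical below 0.05 rad and linear speed of tray below 0.01 m/s); the robot touches nothing.
It fails at once if the tray is tipped more than 0.26 rad (15 degrees) (angle between tray's own z axis and vertical above 0.26 rad).
It fails at once if the gate is strained: more than 35 N on it (contact force between gate and anything else above 35 N).
It fails at once if the tray is dropped or rammed: more than 60 N between it and the board with its battens (contact force between tray and board above 60 N).
It fails at once if the tray is let go in the air, more than 8 mm above the board (height (world z) of tray above 0.026 m and contact force between tray and the fingers below 0.05 N and contact force between tray and board below 0.05 N).
It fails at once if a bystander (jar, hammer, bottle, tape measure or packers) is moved by more than 30 mm (distance of any of jar, hammer, bottle, tape, packers from where it was at the start of the episode above 0.03 m).
It also fails if it takes over 66 s, if anything falls off the work surface, if the arm or the gripper's body presses on something with over 40 N, if the wrist force passes 120 N, or if a joint passes its speed limit or range.

### The arm

A 7-joint arm with a two-finger parallel gripper is mounted at the origin on the work surface. World frame = base frame: x ahead of the robot, y to its left, z up, the work surface at z = 0. Lengths are in m, angles in rad, forces in N, time in s.
With the tool pointing down it reaches from about 0.4 to 0.85 m from the base axis. Payload 4.5 kg.
Tool frame: the origin (TCP) lies at the very end of the fingers, on their centre line; the grasp point (between the pads) lies behind it (r.grip_depth is the z of the grasp point in the tool frame, in m); z points along the fingers, y is the direction in which the jaws open and shut (so a half turn about z gives the same grasp; the last joint's range is limited). The gripper opens to 88 mm and grips with 3 to 60 N. Pads are 18 mm wide; open, the fingers measure 123 mm over their backs; the gripper's body (75 mm by 187 mm) begins 45 mm behind the grasp point.
Start: joints at [1.258, 0.689, -0.195, 1.565, 0.157, 0.902, -0.215], TCP at [0.212, -0.588, 0.239] pointing down, gripper open.
Joint ranges: [-3.01, 3.01], [-0.46, 2.08], [-1.47, 1.51], [0.13, 2.56], [-1, 4.14], [0.04, 2.09], [-2.66, 2.66]. Speed limits (rad/s): [2.57, 2.57, 3.14, 3.14, 3.14, 3.14, 3.14].

### API

Orientations are given as a unit quaternion [x, y, z, w].
In Python, from plant import sensors, cams, r gives the robot as it stands. The module is installed in compiled form; this text tells all that it offers.
- The arm moves only by the tool drive_tool, never from a script. Its argument "series" is a list that holds one entry, the list of rows, each a list of 5 numbers: the shift along the world's x, y, z in mm, then the turn about the world's z in rad, then the finger opening in mm, from 0 to 88.1. A call has 1 to 10 rows; each row shifts and turns the commanded pose from where the row before left it; what a row does not reach is not made up. A row lasts 1/10 s, in which the tool goes at most 50 mm and 8.59 degrees, less where a joint would pass 70% of its speed; a pose out of reach is approached as far as the arm can. A call with a gripper value outside its range is refused whole. The fingers move at their own pace and stop on an object; "force" is the grip in N (left out, the last holds). Time passes only in rows, so rows that do not move let the fingers close. It gives the time, the measured TCP pose, the force and the opening at its end, in the units of the state.
- sensors.get_state(): the state, without advancing time (a new reading comes with each control period).
- cams.snapshot(name): name is "scene" or "top"; returns the picture (384x512x3 uint8, blue, green, red); there is no depth.
- cams.camera_model(name): a dict with "fx", "fy", "cx", "cy" (pixels), "camera_from_world" (4x4, takes a point from world to camera coordinates). Camera axes: x right, y down, z forward; pixel columns grow to the right and rows downward; lengths in m; the calibration is good to about 2 mm. A picture is of the moment at which its call begins. camera_model takes no time and is no camera call.
- r.finish_job(): hands the job in, once; it reports no verdict.
Trained networks look in the newest picture that a camera, given by its name, has taken for a name from the list of things; names that differ only in an ending like _2 or _b are one class to them, and where a whole thing is asked for, a point or a joint stands for the part that bears it (a point fixed in the world has none). Each returns a list of dicts, best first, with "confidence" (0 to 1); they miss things now and then, are a little off and sometimes report something else, mostly with a low value. They report only what shows in the picture. A call takes as long as a camera call.
- cams.trace(camera, name): "mask" (384x512 bool, what is visible of it) and "at" ([column, row] in pixels, amid what is visible of it).
- cams.mark_of(camera, name): "at" ([column, row] in pixels: a listed point, or the origin of a listed thing).
The state is a dict: "clock": time; "q": joint angles; "qd": joint speeds; "joint_torque": joint torques, N m; "tool_pos": TCP position; "eef_rot": TCP orientation; "contact_force": force on the tool from outside, world axes, zero at the start; "moment": the same for the moment, N m; "opening": opening from 0.0 (shut) to 1.0 (fully open).
Only numpy, scipy, OpenCV 4.12 (cv2) and the standard library are available. Lean on these libraries where they do the work, as an engineer would, in place of code of your own. Each camera call takes 0.05 s, during which the arm holds its last target.

## Working session

There is one attempt and no reset: what is moved stays moved. The work goes in short steps, Python scripts to look and compute and a tool call to move; the robot and the scene stay as the last step left them, time stands still between calls to the robot, and variables do not carry over. Pictures are saved under pics/ and viewed, and the job is handed in when it is done.

Besides the shell and the picture viewer there is one more tool, called after ">>>" in YAML: its name, and indented under it one key for each argument. drive_tool: Moves the arm, as the interface text tells. Its arguments: {"type":"object","properties":{"series":{"type":"array","items":{"type":"array","items":{"type":"array","items":{"type":"number"}}}},"force":{"type":"number"}},"required":["series"]}

```bash
mkdir -p pics
cat > h.py <<'E'
import numpy as np, cv2
from plant import sensors, cams, r
def ray(cam,px):
    m=cams.camera_model(cam); T=np.array(m["camera_from_world"])
    d=np.array([(px[0]-m["cx"])/m["fx"],(px[1]-m["cy"])/m["fy"],1.])
    R=T[:3,:3]; return -R.T@T[:3,3], R.T@d
def atz(cam,px,z):
    o,d=ray(cam,px); return o+d*(z-o[2])/d[2]
def proj(cam,p):
    m=cams.camera_model(cam); T=np.array(m["camera_from_world"])
    c=T[:3,:3]@np.array(p)+T[:3,3]; return np.array([m["fx"]*c[0]/c[2]+m["cx"],m["fy"]*c[1]/c[2]+m["cy"]])
E
python3 - <<'E'
from h import *
np.set_printoptions(precision=4,suppress=True)
for c in ("scene","top"):
    im=cams.snapshot(c); cv2.imwrite(f"pics/{c}0.png",im)
    print(c,ray(c,(256,192)), cams.camera_model(c)["fx"])
    for n in ("hopper","gate_tab","tray","tray_nose","tray_hook","board","bay_stop","jar","bottle","nug0_center"):
        d=cams.mark_of(c,n)
        print(n,[(np.round(x["at"],1).tolist(),round(x["confidence"],2)) for x in d[:3]])
s=sensors.get_state();print(s["clock"],s["tool_pos"],s["eef_rot"],r.grip_depth)
E
```

```text
scene (array([1.3222, 0.1344, 1.0224]), array([-0.6684, -0.0963, -0.7378])) 364.8220307522701
hopper [([320.6, 250.3], 0.83), ([250.4, 192.7], 0.54)]
gate_tab [([292.1, 228.0], 0.78)]
tray [([320.1, 241.5], 0.56)]
tray_nose [([320.7, 254.2], 0.78), ([200.3, 209.9], 0.37)]
tray_hook [([319.2, 205.4], 0.67)]
board [([200.9, 210.9], 0.9)]
bay_stop [([199.2, 228.5], 0.57)]
jar [([251.5, 192.9], 0.9), ([198.5, 228.7], 0.61)]
bottle [([373.3, 240.0], 0.64)]
nug0_center []
top (array([ 0.3293, -0.0301,  1.5481]), array([ 0.1071,  0.0016, -0.9943])) 430.64024906965426
hopper [([178.8, 163.7], 0.91)]
gate_tab [([202.6, 150.4], 0.94)]
tray [([179.5, 169.4], 0.92)]
tray_nose []
tray_hook [([252.1, 216.5], 0.55)]
board [([301.1, 187.5], 0.87)]
bay_stop [([292.8, 158.8], 0.92)]
jar [([250.4, 216.1], 0.75)]
bottle [([133.0, 175.4], 0.63)]
nug0_center []
1.1 [ 0.2124 -0.5878  0.2387] [ 0.985   0.1725 -0.      0.    ] -0.0187
```

View pics/scene0.png

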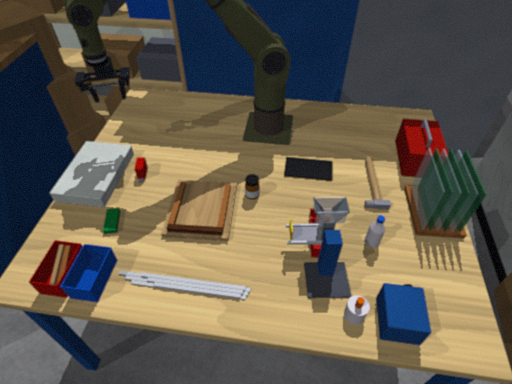

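View pics/top0.png

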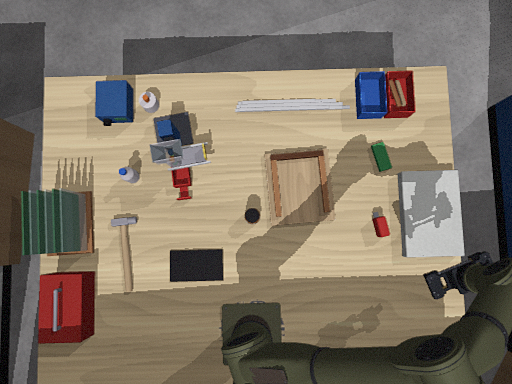

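Run:
```python
from h import *
np.set_printoptions(precision=4,suppress=True)
a=cv2.imread("pics/scene0.png"); b=cv2.imread("pics/top0.png")
cv2.imwrite("pics/s0z.png",cv2.resize(a[150:300,250:420],None,fx=4,fy=4,interpolation=cv2.INTER_CUBIC)[:600,:680])
cv2.imwrite("pics/t0z.png",cv2.resize(b[110:250,120:340],None,fx=3.6,fy=3.6,interpolation=cv2.INTER_CUBIC))
print("hop s",atz("scene",(320.6,250.3),0),"t",atz("top",(178.8,163.7),0))
print("tab s",atz("scene",(292.1,228),.101),"t",atz("top",(202.6,150.4),.101))
print("tray s",atz("scene",(320.1,241.5),0),"t",atz("top",(179.5,169.4),0))
print("nose",atz("scene",(320.7,254.2),0),"hook",atz("scene",(319.2,205.4),.04))
print("board",atz("scene",(200.9,210.9),0),atz("top",(301.1,187.5),0))
print("bay",atz("scene",(199.2,228.5),.018),atz("top",(292.8,158.8),.018))
print("jar",atz("scene",(251.5,192.9),0),atz("top",(250.4,216.1),0))
print("bottle",atz("scene",(373.3,240),0),atz("top",(133,175.4),0))
```

```text
hop s [0.6244 0.2496 0.    ] t [0.6076 0.2508 0.    ]
tab s [0.6229 0.148  0.101 ] t [0.6332 0.1507 0.101 ]
tray s [0.5893 0.2471 0.    ] t [0.5865 0.2484 0.    ]
nose [0.6396 0.2503 0.    ] hook [0.464  0.2356 0.04  ]
board [ 0.5165 -0.1841  0.    ] [ 0.508  -0.1912  0.    ]
bay [ 0.6077 -0.1653  0.018 ] [ 0.6107 -0.1634  0.018 ]
jar [ 0.4029 -0.0153  0.    ] [ 0.4096 -0.0052  0.    ]
bottle [0.5573 0.4241 0.    ] [0.5692 0.4179 0.    ]
```

View pics/s0z.png

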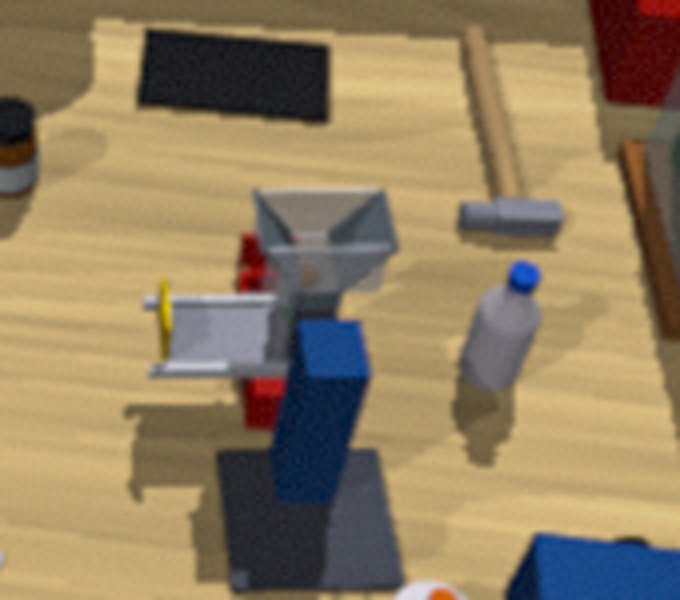

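View pics/t0z.png

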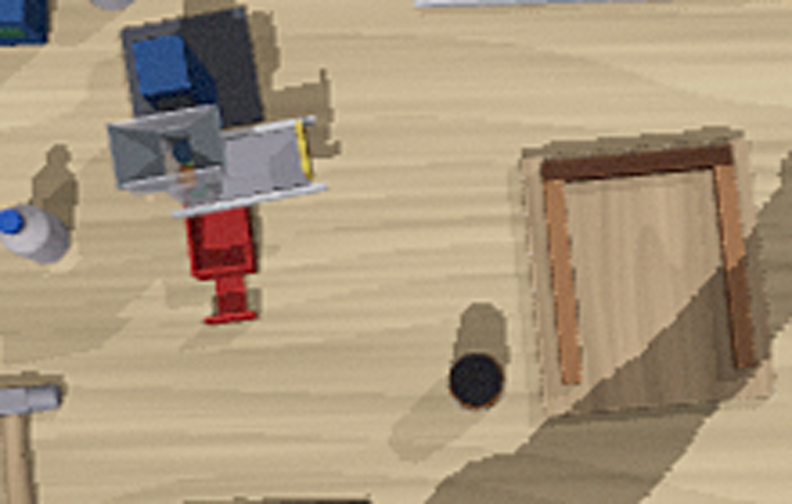

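The robot is parked at the right. The hopper's tab is at about (202,150) in the top image, the tray hook shows below it at about (184,198), and the board is around (300,187) with its end batten towards +x. Next I fit the poses.

```bash
cat > fit.py <<'E'
from h import *
from scipy.optimize import minimize, least_squares
def box(x0,x1,y0,y1,z0,z1): return np.array([[x,y,z] for x in(x0,x1) for y in(y0,y1) for z in(z0,z1)])
def toW(p,P):
    c,s=np.cos(p[2]),np.sin(p[2]); return P@np.array([[c,s,0],[-s,c,0],[0,0,1]])+[p[0],p[1],0]
def sil(cam,p,parts,S=4):
    m=np.zeros((384*S,512*S),np.uint8)
    for P in parts:
        uv=np.array([(proj(cam,q)+.5)*S for q in toW(p,P)]).astype(np.float32)
        cv2.fillConvexPoly(m,cv2.convexHull(uv).astype(np.int32),1)
    return cv2.resize(m.astype(np.float32),(512,384),interpolation=cv2.INTER_AREA)
def fit(p0,parts,masks,rois=None):
    def cost(p):
        c=0
        for cam,m in masks.items():
            d=np.abs(sil(cam,p,parts)-m)
            if rois and cam in rois: d=d*rois[cam]
            c+=d.sum()/m.sum()
        return c
    s=np.array([[0,0,0],[.01,0,0],[0,.01,0],[0,0,.08]])
    o=minimize(cost,p0,method="Nelder-Mead",options=dict(initial_simplex=np.array(p0)+s,xatol=2e-4,fatol=1e-4))
    return o.x,o.fun
E
python3 - <<'E'
from fit import *
np.set_printoptions(precision=4,suppress=True)
b={}
for c in ("top","scene"):
    cams.snapshot(c)
    for n in ("board","tray","gate_tab"):
        d=cams.trace(c,n)
        if d: 
            b[c,n]=d[0]["mask"]; print(c,n,d[0]["confidence"],d[0]["mask"].sum(),len(d))
            cv2.imwrite(f"pics/m_{c}_{n}.png",d[0]["mask"].astype(np.uint8)*255)
P=[box(-.13,.13,-.115,.115,0,.018),box(-.1,.1,.075,.09,.018,.04),box(-.1,.1,-.09,-.075,.018,.04)]
for cs in (("top",),("scene",),("top","scene")):
    print("board",cs,*fit([.512,-.188,.13],P,{c:b[c,"board"].astype(np.float32) for c in cs}))
# yellow tab
ims={c:cv2.imread(f"pics/{c}0.png") for c in("top","scene")}
Y={}
for c,im in ims.items():
    h=cv2.cvtColor(im,cv2.COLOR_BGR2HSV); y=cv2.inRange(h,(23,170,120),(35,255,255))
    ys,xs=np.nonzero(y); k=(xs>150)&(xs<330)&(ys>130)&(ys<260); print(c,k.sum(),xs[k].min(),xs[k].max(),ys[k].min(),ys[k].max())
    m=np.zeros((384,512),np.float32); m[ys[k],xs[k]]=1; Y[c]=m
print("tab(center)",*fit([.628,.147,.18],[box(-.025,.025,-.003,.003,.08,.122)],Y))
print("tab top",*fit([.628,.147,.18],[box(-.025,.025,-.003,.003,.08,.122)],{"top":Y["top"]}))
# tray: visible part in top
T=[box(-.065,.065,-.03,.03,0,.045),box(-.106,-.065,-.015,.015,0,.004),box(-.111,-.106,-.025,.025,0,.04)]
roi=np.zeros((384,512),np.float32); roi[170:215,155:230]=1
h=cv2.cvtColor(ims["top"],cv2.COLOR_BGR2HSV); R=((h[...,0]<8)|(h[...,0]>172))&(h[...,1]>150)&(h[...,2]>40); R=R*roi
print(R.sum()); cv2.imwrite("pics/R.png",R*255)
print("tray",*fit([.585,.247,.12],T,{"top":R},{"top":roi}))
E
```

```text
top board 0.65 4722 1
top tray 0.65 404 1
top gate_tab 0.76 389 1
scene board 0.83 3636 2
scene tray 0.49 237 2
scene gate_tab 0.72 422 1
board ('top',) [ 0.5122 -0.1844  0.0634] 0.021376006305217743Traceback (most recent call last):
  File "<stdin>", line 13, in <module>
  File "fit.py", line 21, in fit
    o=minimize(cost,p0,method="Nelder-Mead",options=dict(initial_simplex=np.array(p0)+s,xatol=2e-4,fatol=1e-4))
    res = _minimize_neldermead(fun, x0, args, callback, bounds=bounds,
                               **options)
    fxr = func(xr)
    fx = function(np.copy(x), *(wrapper_args + args))
  File "fit.py", line 16, in cost
    d=np.abs(sil(cam,p,parts)-m)
             ~~~^^^^^^^^^^^^^
  File "fit.py", line 9, in sil
    uv=np.array([(proj(cam,q)+.5)*S for q in toW(p,P)]).astype(np.float32)
                  ~~~~^^^^^^^
  File "h.py", line 10, in proj
    m=cams.camera_model(cam); T=np.array(m["camera_from_world"])
ValueError: time passes only in moves, steps and waits
```

```bash
sed -i 's/cams.camera_model(cam)/CM(cam)/; ' h.py
cat >> h.py <<'E'
import functools
CM=functools.lru_cache(None)(lambda c: cams.camera_model(c))
E
cat > run1.py <<'E'
from fit import *
np.set_printoptions(precision=4,suppress=True)
b={}
for c in ("top","scene"):
    for n in ("board",):
        b[c,n]=cv2.imread(f"pics/m_{c}_{n}.png",0)/255.
P=[box(-.13,.13,-.115,.115,0,.018),box(-.1,.1,.075,.09,.018,.04),box(-.1,.1,-.09,-.075,.018,.04)]
for cs in (("top",),("scene",),("top","scene")):
    print("board",cs,*fit([.512,-.188,.1],P,{c:b[c,"board"].astype(np.float32) for c in cs}))
ims={c:cv2.imread(f"pics/{c}0.png") for c in("top","scene")}
Y={}
for c,im in ims.items():
    h=cv2.cvtColor(im,cv2.COLOR_BGR2HSV); y=cv2.inRange(h,(23,170,120),(35,255,255))
    ys,xs=np.nonzero(y); k=(xs>150)&(xs<330)&(ys>130)&(ys<260); print(c,k.sum(),xs[k].min(),xs[k].max(),ys[k].min(),ys[k].max())
    m=np.zeros((384,512),np.float32); m[ys[k],xs[k]]=1; Y[c]=m
for cs in (("top",),("scene",),("top","scene")):
    print("tab(center)",cs,*fit([.628,.147,.18],[box(-.025,.025,-.003,.003,.08,.122)],{c:Y[c] for c in cs}))
T=[box(-.065,.065,-.03,.03,0,.045),box(-.106,-.065,-.015,.015,0,.004),box(-.111,-.106,-.025,.025,0,.04)]
roi=np.zeros((384,512),np.float32); roi[170:215,155:230]=1
h=cv2.cvtColor(ims["top"],cv2.COLOR_BGR2HSV); R=((h[...,0]<8)|(h[...,0]>172))&(h[...,1]>150)&(h[...,2]>40); R=R*roi
print(R.sum()); cv2.imwrite("pics/R.png",R*255)
print("tray",*fit([.585,.247,.12],T,{"top":R},{"top":roi}))
print(sensors.get_state()["clock"])
E
python3 run1.py
```

```text
board ('top',) [ 0.512 -0.184  0.063] 0.02152160182595253
board ('scene',) [ 0.5108 -0.1829  0.0572] 0.04558580741286278
board ('top', 'scene') [ 0.5117 -0.1835  0.0684] 0.07059236615896225
top 1 205 205 158 158
scene 27 290 292 220 235
tab(center) ('top',) [0.6293 0.1299 0.4878] 34.0625
tab(center) ('scene',) [0.6313 0.142  0.0778] 1.1944444179534912
tab(center) ('top', 'scene') [0.6245 0.13   0.4555] 39.45833206176758
415.0
tray [0.5883 0.2444 0.1362] 0.10436747223138809
1.5[ WARN:0@4.219] global loadsave.cpp:1063 imwrite_ Unsupported depth image for selected encoder is fallbacked to CV_8U.
```

Run:
```python
from fit import *
b=cv2.imread("pics/top0.png")
cv2.imwrite("pics/tb.png",cv2.resize(b[140:240,255:340],None,fx=6,fy=6,interpolation=cv2.INTER_CUBIC))
im=cv2.resize(b[110:205,145:215],None,fx=6,fy=6,interpolation=cv2.INTER_CUBIC)
cv2.imwrite("pics/th.png",im)
h=cv2.cvtColor(b,cv2.COLOR_BGR2HSV); print(h[140:162,198:210].tolist().__str__()[:0])
for r_ in range(140,164): print(r_,[tuple(x) for x in h[r_,201:208].tolist()])
```

```text
140 [(19, 82, 131), (18, 81, 132), (19, 77, 133), (18, 80, 134), (18, 88, 130), (19, 82, 131), (18, 75, 132)]
141 [(18, 79, 132), (20, 77, 132), (17, 82, 133), (19, 85, 132), (20, 90, 130), (19, 91, 132), (20, 84, 133)]
142 [(19, 86, 133), (16, 69, 141), (17, 44, 149), (11, 40, 134), (15, 19, 161), (0, 3, 194), (17, 27, 168)]
143 [(126, 6, 205), (24, 70, 196), (27, 51, 199), (115, 23, 147), (120, 12, 151), (113, 6, 160), (16, 22, 154)]
144 [(13, 9, 198), (25, 124, 216), (25, 136, 203), (30, 14, 90), (112, 30, 94), (10, 8, 100), (16, 54, 127)]
145 [(11, 15, 137), (25, 138, 188), (26, 158, 202), (21, 122, 96), (16, 69, 129), (18, 78, 130), (20, 82, 124)]
146 [(150, 7, 148), (24, 117, 186), (24, 166, 197), (20, 164, 81), (19, 94, 111), (17, 76, 128), (20, 82, 124)]
147 [(124, 24, 146), (23, 134, 152), (24, 162, 203), (23, 155, 128), (20, 104, 110), (19, 80, 125), (19, 81, 126)]
148 [(120, 23, 154), (17, 54, 161), (24, 160, 206), (24, 165, 139), (20, 100, 110), (17, 70, 132), (18, 76, 130)]
149 [(118, 28, 145), (21, 47, 169), (26, 155, 221), (26, 154, 195), (19, 119, 103), (16, 68, 131),
[... 910 characters left out ...]
(19, 69, 196)]
158 [(124, 14, 141), (128, 20, 141), (123, 21, 144), (9, 29, 139), (24, 191, 147), (23, 158, 132), (20, 85, 165)]
159 [(125, 11, 139), (123, 18, 142), (122, 24, 147), (144, 10, 131), (24, 130, 129), (23, 147, 146), (20, 80, 182)]
160 [(130, 16, 147), (132, 18, 142), (128, 19, 144), (127, 23, 143), (128, 28, 136), (11, 35, 159), (20, 79, 204)]
161 [(129, 15, 121), (131, 24, 86), (126, 12, 105), (130, 12, 131), (124, 12, 147), (116, 9, 192), (114, 6, 213)]
162 [(114, 7, 171), (120, 7, 191), (124, 9, 200), (126, 6, 213), (120, 7, 213), (113, 10, 209), (115, 14, 197)]
163 [(113, 12, 193), (120, 12, 186), (115, 17, 182), (117, 15, 182), (113, 14, 161), (14, 18, 160), (16, 34, 167)]
```

View pics/tb.png

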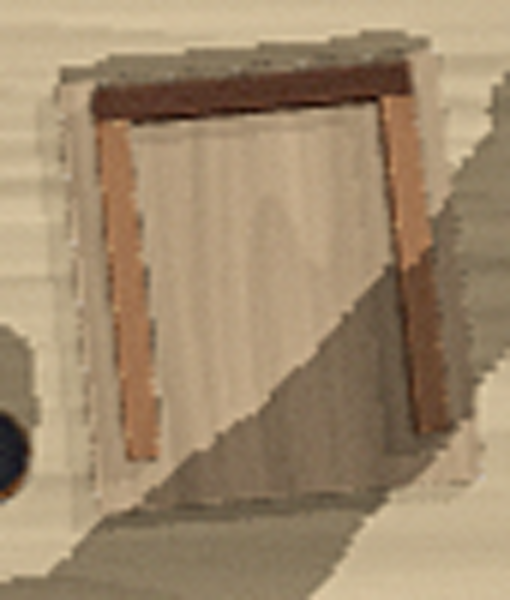

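View pics/th.png

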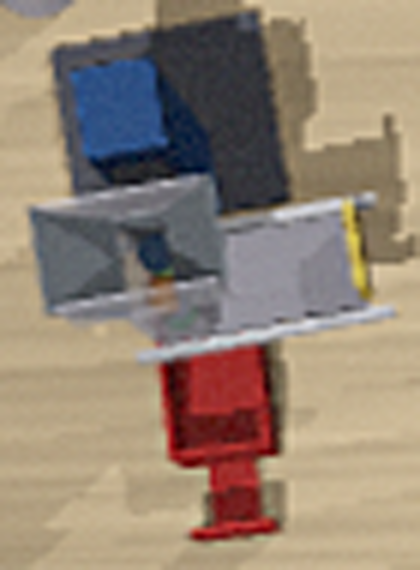

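Run:
```python
from fit import *
np.set_printoptions(precision=4,suppress=True)
def c(z,f,ox,oy): return ((z[0]-(f-1)/2)/f+ox,(z[1]-(f-1)/2)/f+oy)
def pose(model,px,zs,p0):
    def res(p): 
        W=toW(p,np.array(model,float)); return np.concatenate([proj("top",w)-q for w,q in zip(W,px)])
    o=least_squares(res,p0); return o.x,np.abs(o.fun).max(),o.fun.reshape(-1,2).round(1).tolist()
B=[(.13,.115,.018),(-.13,.115,.018),(-.13,-.115,.018),(.13,-.115,.018),(-.1,.075,.04),(-.1,-.075,.04),(.1,.075,.04),(.1,-.075,.04)]
z=[(62,86),(98,515),(478,482),(430,52),(157,458),(420,433),(133,122),(382,97)]
print("board",*pose(B,[c(q,6,255,140) for q in z],0,[.51,-.18,.1]))
# hopper: funnel rim? gate tab ends top z .122, inner & outer
tab=[(.025,-.003,.122),(-.025,-.003,.122)]
yt=[(202.5,143),(205.3,159.8)]
W=[atz("top",q,.122) for q in yt];print(W)
z=[(343,201),(362,300)] # inner foot
# rails ends / tray
T=[(-.106,.025,.04),(-.111,-.025,.04),(-.065,.03,.045),(-.065,-.03,.045)]
z=[(190,538),(281,530),(170,468),(275,455)]
T=[(-.111,.025,.04),(-.111,-.025,.04),(-.065,.03,.045),(-.065,-.03,.045)]
print("tray",*pose(T,[c(q,6,145,110) for q in z],0,[.588,.245,.13]))
# foot of column (130 wide in y), near z small
F=[c(q,6,145,110) for q in [(53,48),(258,10),(288,198)]]
Q=[atz("top",q,.006) for q in F];print("foot",*Q,"yaw",np.arctan2(-(Q[1]-Q[0])[0],0), np.linalg.norm(Q[1]-Q[0]),np.linalg.norm(Q[2]-Q[1]))
# funnel rim corners at z .22 
F=[c(q,6,145,110) for q in [(30,208),(215,172),(220,285),(50,315)]]
Q=np.array([atz("top",q,.22) for q in F]);print("funnel",Q,Q.mean(0),[np.linalg.norm(Q[i]-Q[i-1]) for i in range(4)])
# rails
a=atz("top",c((140,357),6,145,110),.08);b=atz("top",c((392,312),6,145,110),.08);print("rail",a,b,np.arctan2((b-a)[0],-(b-a)[1]))
a=atz("top",c((225,225),6,145,110),.08);b=atz("top",c((370,199),6,145,110),.08);print("rail",a,b,np.arctan2((b-a)[0],-(b-a)[1]))
```

```text
board [ 0.5098 -0.1829  0.0603] 1.2396802669000522 [[-0.9, -0.3], [-0.4, 0.2], [0.9, -0.0], [1.2, -0.2], [0.6, -0.1], [-0.6, 0.3], [-0.7, -0.2], [-0.1, 0.3]]
[array([0.6541, 0.1481, 0.122 ]), array([0.5964, 0.1395, 0.122 ])]
tray [0.5842 0.2396 0.1083] 0.7627616260133152 [[0.3, 0.8], [-0.7, 0.2], [0.5, -0.4], [-0.1, -0.5]]
foot [0.7807 0.3415 0.006 ] [0.8009 0.2157 0.006 ] [0.6831 0.1987 0.006 ] yaw -1.5707963267948966 0.12744912011654808 0.11902031991318013
funnel [[0.6325 0.3022 0.22  ]
 [0.649  0.2051 0.22  ]
 [0.5888 0.203  0.22  ]
 [0.5754 0.2919 0.22  ]] [0.6114 0.2506 0.22  ] [np.float64(0.05802575300899402), np.float64(0.09853619480795861), np.float64(0.060216254770481425), np.float64(0.08987046197105984)]
rail [0.5754 0.2741 0.08  ] [0.5976 0.1286 0.08  ] 0.1511811980870457
rail [0.6513 0.2244 0.08  ] [0.6642 0.1403 0.08  ] 0.15245824767070768
```

>>> drive_tool:
  series:
    - [[20.5,37.5,6,0.069,0],[20.5,37.5,6,0.069,0],[20.5,37.5,6,0.069,0],[20.5,37.5,6,0.069,0],[20.5,37.5,6,0.069,0],[20.5,37.5,6,0.069,0],[20.5,37.5,6,0.069,0],[20.5,37.5,6,0.069,0],[20.5,37.5,6,0.069,0],[20.5,37.5,6,0.069,0]]
  force: 20

```text
clock: 2.5
tool_pos: [0.4181, -0.2113, 0.2992]
eef_rot: [0.868, 0.497, 0.0, 0.0]
contact_force: [-0.4, -1.1, -0.0]
opening: 0.117
```

>>> drive_tool:
  series:
    - [[20.5,37.5,0,0.069,0],[20.5,37.5,0,0.069,0],[20.5,37.5,0,0.069,0],[20.5,37.5,0,0.069,0],[20.5,37.5,0,0.069,0],[20.5,37.5,0,0.069,0],[20.5,37.5,0,0.069,0],[20.5,37.5,0,0.069,0],[20.5,37.5,0,0.069,0],[0,0,0,0,0]]

```text
clock: 3.5
tool_pos: [0.6029, 0.1323, 0.2987]
eef_rot: [0.672, 0.74, 0.003, -0.002]
contact_force: [-0.5, -0.3, 0.0]
opening: 0.004
```

>>> drive_tool:
  series:
    - [[10,15,-20,0.03,0],[10.5,14.5,-20,0.03,0],[0,0,-10,0,0],[0,0,0,0,0],[0,0,0,0,0]]

```text
clock: 4.0
tool_pos: [0.6224, 0.1528, 0.2492]
eef_rot: [0.654, 0.757, -0.0, 0.0]
contact_force: [-0.1, -0.5, 1.4]
opening: 0.006
```

```bash
cat > look.py <<'E'
import sys
from fit import *
tag=sys.argv[1]
s=sensors.get_state(); q=s["eef_rot"]
print("clk",s["clock"],"tcp",np.round(s["tool_pos"],4),"ang",round(float(2*np.arctan2(q[1],q[0])),4),"F",np.round(s["contact_force"],1),"op",round(s["opening"],3))
w={"top":[int(v) for v in sys.argv[2].split(",")],"scene":[int(v) for v in sys.argv[3].split(",")]}
ims=[]
for c in("top","scene"):
    im=cams.snapshot(c); cv2.imwrite(f"pics/{c}_{tag}.png",im); x0,y0,x1,y1=w[c]
    im=im[y0:y1,x0:x1]; f=400/max(im.shape[:2]); im=cv2.resize(im,None,fx=f,fy=f,interpolation=cv2.INTER_CUBIC)
    im=cv2.copyMakeBorder(im,0,400-im.shape[0],0,400-im.shape[1],cv2.BORDER_CONSTANT); ims.append(im)
cv2.imwrite(f"pics/z_{tag}.png",np.hstack(ims))
E
python3 look.py a 150,110,230,210 250,160,350,260
```

```text
clk 4.0 tcp [0.6224 0.1528 0.2492] ang 1.716 F [-0.1 -0.5  1.4] op 0.006
```

View pics/z_a.png

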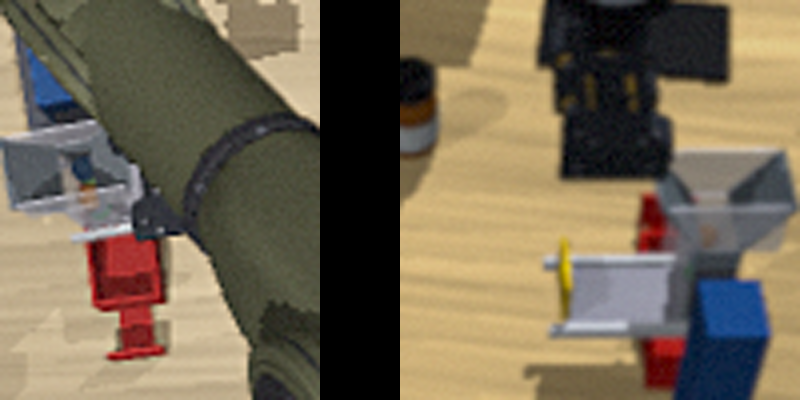

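The scene crop shows the closed fingers above the gap between tab and chute, with the tab at about (565,268) in the crop. I correct y by 9 mm and then lower.

>>> drive_tool:
  series:
    - [[1,9,0,0.01,0],[0,0,-20,0,0],[0,0,-20,0,0],[0,0,-20,0,0],[0,0,-20,0,0],[0,0,-10,0,0],[0,0,0,0,0],[0,0,0,0,0]]

```text
clock: 4.9
tool_pos: [0.6239, 0.1638, 0.1596]
eef_rot: [0.649, 0.76, 0.001, 0.0]
contact_force: [0.0, -0.2, -0.1]
opening: 0.002
```

```bash
python3 look.py b 150,110,230,210 250,160,350,260
```

```text
clk 4.9 tcp [0.6239 0.1638 0.1596] ang 1.728 F [ 0.  -0.2 -0.1] op 0.002
```

View pics/z_b.png

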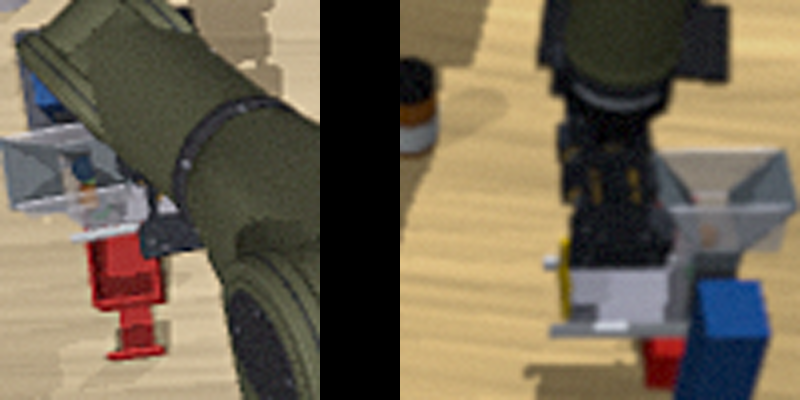

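Run:
```python
from fit import *
im=cv2.imread("pics/scene_b.png"); f=6;x0,y0=270,160
im=cv2.resize(im[160:260,270:370],None,fx=f,fy=f,interpolation=cv2.INTER_CUBIC)
def dr(P,col):
    for q in P:
        u=(proj("scene",q)-[x0,y0]+.5)*f; cv2.circle(im,tuple(int(v) for v in u),4,col,-1)
t=[.6239,.1638,1.728-np.pi/2]  # hopper-like frame
dr(toW(t,box(-.0175,.0175,-.009,.009,.1596,.1596)),(0,255,0))
dr(toW(t,box(-.0935,.0935,-.0375,.0375,.2236,.2236)),(0,0,255))
H=[.611,.249,.155]
dr(toW(H,box(-.025,.025,-.109,-.103,.08,.122)),(255,0,255))
dr(toW(H,box(-.029,.029,-.043,.043,.22,.22)),(255,255,0))
dr(toW(H,box(-.029,.029,-.017,.017,.17,.082)),(0,255,255))
cv2.imwrite("pics/ov.png",im)
```

```text
(no output)
```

View pics/ov.png

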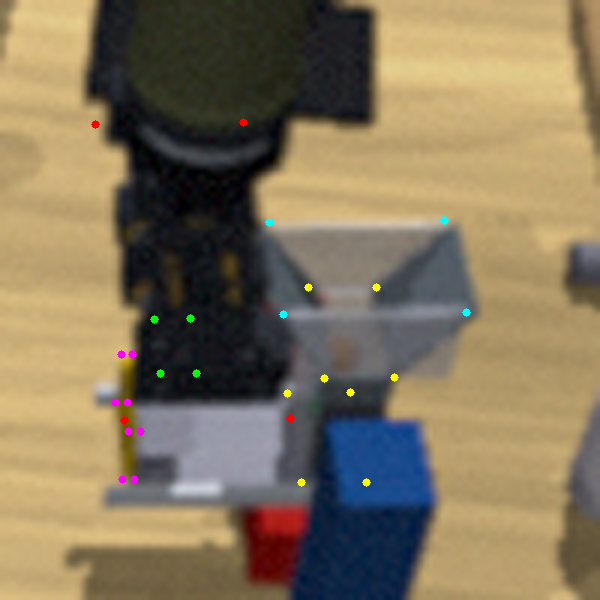

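>>> drive_tool:
  series:
    - [[0.3,-2,0,0,0],[0,0,-10,0,0],[0,0,-10,0,0],[0,0,-10,0,0],[0,0,-5,0,0],[0,0,0,0,0]]

```text
clock: 5.6
tool_pos: [0.6229, 0.161, 0.1223]
eef_rot: [0.649, 0.76, -0.001, -0.001]
contact_force: [-0.3, -0.4, 0.5]
opening: 0.011
```

>>> drive_tool:
  series:
    - [[0,0,-6,0,0],[0,0,-6,0,0],[0,0,-6,0,0],[0,0,0,0,0]]

```text
clock: 6.0
tool_pos: [0.6232, 0.1608, 0.1047]
eef_rot: [0.649, 0.76, -0.001, -0.0]
contact_force: [1.1, 0.0, 0.6]
opening: 0.008
```

```bash
python3 look.py c 150,110,230,210 270,160,370,260
```

```text
clk 6.0 tcp [0.6232 0.1608 0.1047] ang 1.7279 F [1.1 0.  0.6] op 0.008
```

View pics/z_c.png

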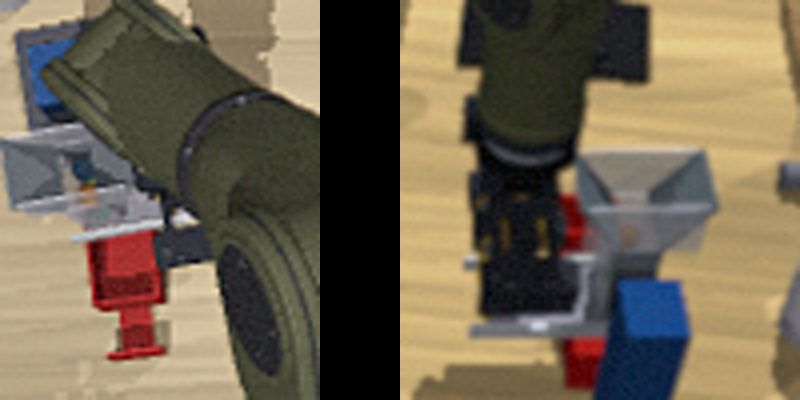

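>>> drive_tool:
  series:
    - [[0.6,-4,0,0,0],[0.6,-4,0,0,0],[0.6,-4,0,0,0],[0,0,0,0,0]]

```text
clock: 6.5
tool_pos: [0.6258, 0.1494, 0.106]
eef_rot: [0.65, 0.76, 0.001, -0.0]
contact_force: [0.2, 2.8, -0.3]
opening: 0.004
```

>>> drive_tool:
  series:
    - [[0.6,-4,0,0,0],[0.6,-4,0,0,0],[0.6,-4,0,0,0],[0.6,-4,0,0,0],[0.6,-4,0,0,0],[0,0,0,0,0]]

```text
clock: 7.1
tool_pos: [0.629, 0.1275, 0.1058]
eef_rot: [0.65, 0.76, -0.0, 0.001]
contact_force: [0.6, -0.0, 0.2]
opening: 0.004
```

>>> drive_tool:
  series:
    - [[0.5,-3,0,0,0],[0,0,0,0,0]]

```text
clock: 7.3
tool_pos: [0.6291, 0.1255, 0.1057]
eef_rot: [0.65, 0.76, -0.0, 0.0]
contact_force: [-0.0, 2.3, 1.4]
opening: 0.008
```

>>> drive_tool:
  series:
    - [[0.3,-2,0,0,0],[0,0,0,0,0]]

```text
clock: 7.5
tool_pos: [0.6293, 0.124, 0.1057]
eef_rot: [0.649, 0.76, -0.0, -0.0]
contact_force: [0.4, 2.4, 0.1]
opening: 0.006
```

>>> drive_tool:
  series:
    - [[0.3,-2,0,0,0],[0,0,0,0,0]]

```text
clock: 7.7
tool_pos: [0.6296, 0.122, 0.1057]
eef_rot: [0.649, 0.76, -0.0, 0.0]
contact_force: [0.5, 2.4, 0.5]
opening: 0.007
```

>>> drive_tool:
  series:
    - [[0.2,-1.5,0,0,0],[0,0,0,0,0]]

```text
clock: 7.9
tool_pos: [0.6297, 0.1215, 0.1057]
eef_rot: [0.649, 0.761, 0.0, -0.0]
contact_force: [-0.1, 4.2, 0.3]
opening: 0.006
```

>>> drive_tool:
  series:
    - [[0.2,-1.5,0,0,0],[0,0,0,0,0]]

```text
clock: 8.1
tool_pos: [0.6297, 0.1215, 0.1057]
eef_rot: [0.649, 0.761, 0.001, -0.001]
contact_force: [1.1, 6.1, -2.8]
opening: 0.003
```

>>> drive_tool:
  series:
    - [[0.2,-1,0,0,0],[0,0,0,0,0]]

```text
clock: 8.3
tool_pos: [0.6297, 0.1214, 0.1057]
eef_rot: [0.649, 0.761, 0.002, -0.002]
contact_force: [0.6, 7.9, -1.0]
opening: 0.006
```

The gate is stopped at its end: the position no longer changes and the force is rising. I back off a little, lift, and look.

>>> drive_tool:
  series:
    - [[-1,7,0,0,0],[0,0,0,0,0],[0,0,15,0,0],[0,0,30,0,0],[0,0,40,0,0],[0,0,40,0,0],[-30,-40,0,0,0],[-30,-40,0,0,0],[-30,-40,0,0,0],[0,0,0,0,0]]

```text
clock: 9.3
tool_pos: [0.5343, -0.0043, 0.2308]
eef_rot: [0.653, 0.757, -0.006, 0.001]
contact_force: [0.8, 0.8, -0.7]
opening: 0.004
```

```bash
python3 look.py d 150,110,230,210 260,160,360,260
```

```text
clk 9.3 tcp [ 0.5343 -0.0043  0.2308] ang 1.7181 F [ 0.8  0.8 -0.7] op 0.004
```

View pics/z_d.png

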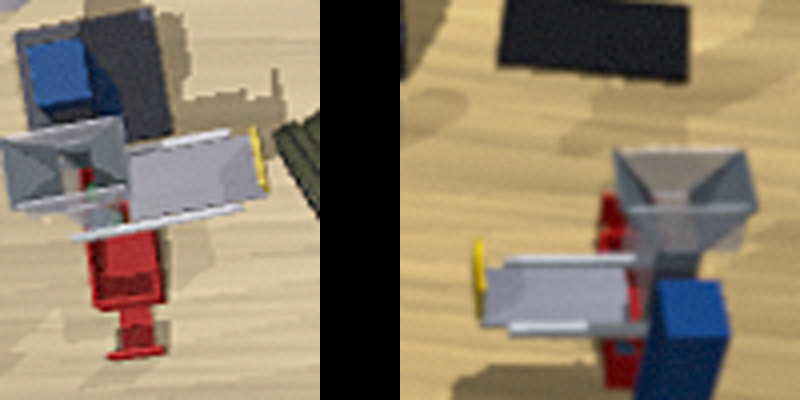

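Run:
```python
from fit import *
a=cv2.imread("pics/top_d.png")[130:190,145:195];b=cv2.imread("pics/scene_d.png")[195:262,295:352]
g=lambda i:cv2.resize(i,(int(i.shape[1]*590/i.shape[0])//2*2,590),interpolation=cv2.INTER_CUBIC)
cv2.imwrite("pics/dd.png",np.hstack([g(a)[:,:400],g(b)[:,:400]]))
for c in("top","scene"):
    for n in("nug0_center",):
        print(c,[(np.round(x["at"],1).tolist(),round(x["confidence"],2)) for x in cams.mark_of(c,n)])
```

```text
top [([183.0, 197.1], 0.18)]
scene []
```

View pics/dd.png

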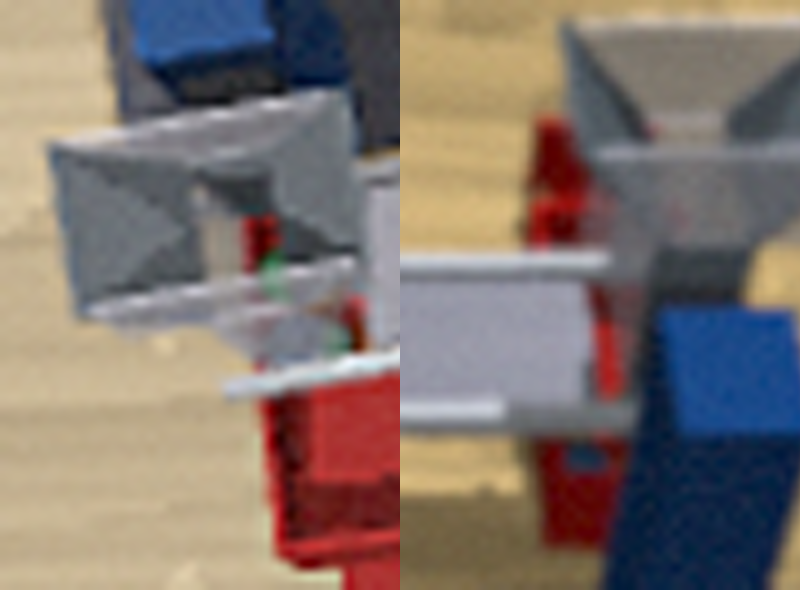

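Run:
```python
from fit import *
np.set_printoptions(precision=4,suppress=True)
c=lambda z:((z[0]-2.5)/6+145,(z[1]-2.5)/6+110)
print("hook top mid",atz("top",c((235.5,530)),.04),"box front rim",atz("top",c((222,460)),.045))
print("ends",atz("top",c((190,533)),.04),atz("top",c((281,525)),.04))
for n in ("tray_hook","tray"):
  print(n,[(np.round(x["at"],1).tolist(),round(x["confidence"],2)) for x in cams.mark_of("top",n)])
```

```text
hook top mid [0.4779 0.2269 0.04  ] box front rim [0.5188 0.2335 0.045 ]
ends [0.4768 0.2536 0.04  ] [0.4801 0.2001 0.04  ]
tray_hook [([181.4, 198.4], 0.76)]
tray [([175.9, 169.5], 0.56), ([135.4, 173.8], 0.22)]
```

>>> drive_tool:
  series:
    - [[-3,20,0,-0.14,0],[-3,20,0,-0.14,0],[-3,20,0,-0.14,0],[-3,20,0,-0.14,0],[-3,20,0,-0.14,0],[-3,20,0,-0.14,0],[-3,20,0,-0.14,0],[-3,20,0,-0.14,0],[-3,20,0,-0.14,0],[-3,20,0,-0.14,0]]

```text
clock: 10.6
tool_pos: [0.5091, 0.2077, 0.2307]
eef_rot: [0.987, 0.162, 0.0, -0.0]
contact_force: [-0.0, -0.4, 0.1]
opening: 0.007
```

>>> drive_tool:
  series:
    - [[-3,20,0,-0.14,0],[-2,14,0,-0.06,0],[0,0,0,0,0],[0,0,0,0,0]]

```text
clock: 11.0
tool_pos: [0.5042, 0.2397, 0.2306]
eef_rot: [0.998, 0.066, -0.0, 0.0]
contact_force: [0.4, -0.7, -0.4]
opening: 0.005
```

```bash
python3 look.py e 150,130,230,230 260,140,360,240; python3 -c "
from h import *
print(np.round(sensors.get_state()['q'],2))"
```

```text
clk 11.0 tcp [0.5042 0.2397 0.2306] ang 0.1312 F [ 0.4 -0.7 -0.4] op 0.005
[-0.48  0.61 -0.08  1.78  0.07  0.75 -2.03]
```

View pics/z_e.png

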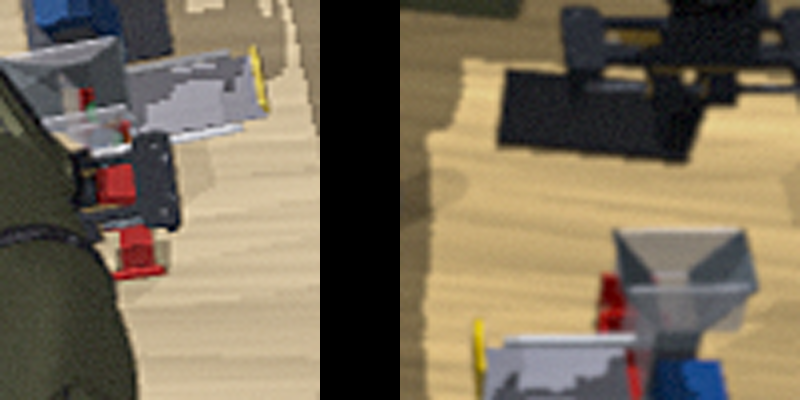

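>>> drive_tool:
  series:
    - [[-5,-9.5,-30,-0.01,0],[0,0,-40,0,0],[0,0,-40,0,0],[0,0,-40,0,0],[0,0,-30,0,0],[0,0,0,0,0]]

```text
clock: 11.7
tool_pos: [0.4971, 0.2274, 0.0474]
eef_rot: [0.998, 0.059, -0.003, 0.002]
contact_force: [-0.4, -0.3, 0.4]
opening: 0.007
```

```bash
python3 look.py f 150,130,230,230 280,160,350,230
```

```text
clk 11.7 tcp [0.4971 0.2274 0.0474] ang 0.1171 F [-0.4 -0.3  0.4] op 0.007
```

View pics/z_f.png

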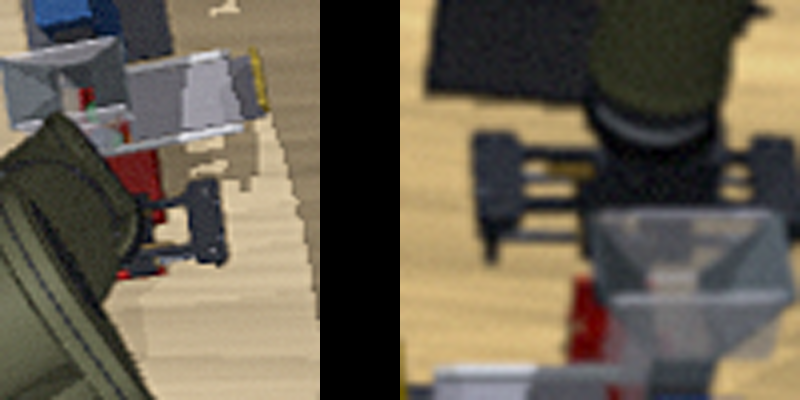

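The hook plate shows just beside the gripper. There is no contact yet, so I lower into the gap.

>>> drive_tool:
  series:
    - [[1.5,1.5,-10,0,0],[0,0,-10,0,0],[0,0,-10,0,0],[0,0,-4,0,0],[0,0,0,0,0]]

```text
clock: 12.3
tool_pos: [0.5003, 0.231, 0.0161]
eef_rot: [0.998, 0.059, -0.001, 0.0]
contact_force: [-0.3, 0.3, 0.6]
opening: 0.005
```

>>> drive_tool:
  series:
    - [[-4,-0.5,0,0,0],[-4,-0.5,0,0,0],[-4,-0.5,0,0,0],[-4,-0.5,0,0,0],[-4,-0.5,0,0,0],[-6,-0.7,0,0,0],[-6,-0.7,0,0,0],[-6,-0.7,0,0,0],[-6,-0.7,0,0,0],[-6,-0.7,0,0,0]]

```text
clock: 13.3
tool_pos: [0.4511, 0.2255, 0.017]
eef_rot: [0.998, 0.059, 0.001, -0.0]
contact_force: [3.7, 0.2, 3.8]
opening: 0.008
```

>>> drive_tool:
  series:
    - [[-8,-0.9,0,0,0],[-8,-0.9,0,0,0],[-8,-0.9,0,0,0],[-8,-0.9,0,0,0],[-8,-0.9,0,0,0],[-8,-0.9,0,0,0],[-8,-0.9,0,0,0],[-6,-0.7,0,0,0],[-4,-0.5,0,0,0],[0,0,0,0,0]]

```text
clock: 14.3
tool_pos: [0.3883, 0.2201, 0.0222]
eef_rot: [0.998, 0.061, -0.008, 0.004]
contact_force: [-0.2, -0.5, -0.7]
opening: 0.004
```

```bash
python3 look.py g 150,130,230,230 280,130,370,220
```

```text
clk 14.3 tcp [0.3883 0.2201 0.0222] ang 0.1218 F [-0.2 -0.5 -0.7] op 0.004
```

View pics/z_g.png

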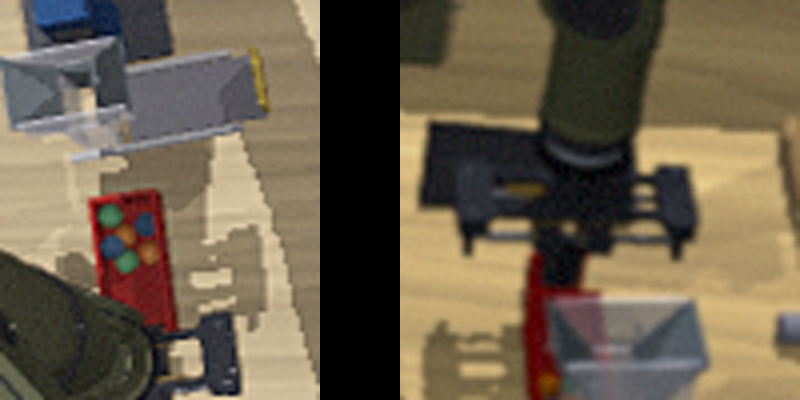

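All six nuggets are in the tray: (110,215), (145,225), (123,237), (112,245), (150,252) and (127,262) in the crop. The tray is clear of the hopper. I back off, lift and fit the tray pose.

>>> drive_tool:
  series:
    - [[8,1,-2,0,0],[0,0,20,0,60],[0,0,40,0,86],[0,0,50,0,86],[10,-30,30,0,86],[10,-50,0,0,86],[10,-50,0,0,86],[10,-30,0,0,86],[0,0,0,0,86]]

```text
clock: 15.3
tool_pos: [0.4394, 0.0581, 0.1602]
eef_rot: [0.999, 0.053, -0.007, 0.005]
contact_force: [-0.2, 0.6, 0.6]
opening: 0.708
```

```bash
cat > trayfit.py <<'E'
from fit import *
import sys
np.set_printoptions(precision=4,suppress=True)
T=[box(-.065,.065,-.03,.03,0,.045),box(-.106,-.065,-.015,.015,0,.004),box(-.111,-.106,-.025,.025,0,.04)]
tag=sys.argv[1]; x0,y0,x1,y1=[int(v) for v in sys.argv[2].split(",")]; p0=[float(v) for v in sys.argv[3].split(",")]; zb=float(sys.argv[4]) if len(sys.argv)>4 else 0
im=cv2.imread(f"pics/top_{tag}.png"); h=cv2.cvtColor(im,cv2.COLOR_BGR2HSV)
R=(((h[...,0]<8)|(h[...,0]>172))&(h[...,1]>140)&(h[...,2]>40)).astype(np.uint8)
roi=np.zeros_like(R); roi[y0:y1,x0:x1]=1; R*=roi
n,l,st,_=cv2.connectedComponentsWithStats(R,connectivity=8); k=1+np.argmax(st[1:,4]); R=(l==k).astype(np.uint8)
cs,_=cv2.findContours(R,cv2.RETR_EXTERNAL,cv2.CHAIN_APPROX_NONE); R[:]=0; cv2.drawContours(R,cs,-1,1,-1)
print(R.sum(),st[k])
p,f=fit(p0,[P+[0,0,zb] for P in T],{"top":R.astype(np.float32)}); print("tray",p,f)
s=sil("top",p,[P+[0,0,zb] for P in T]); v=np.stack([R*255,s*0,s*255],2)[y0:y1,x0:x1]
o=np.hstack([im[y0:y1,x0:x1],v.astype(np.uint8)]); k=790/o.shape[1]; cv2.imwrite(f"pics/fit_{tag}.png",cv2.resize(o,None,fx=min(k,590/o.shape[0]),fy=min(k,590/o.shape[0]),interpolation=cv2.INTER_CUBIC))
E
python3 look.py h 150,130,230,230 250,110,350,210; python3 trayfit.py h 160,160,220,250 .49,.235,.12
```

```text
clk 15.3 tcp [0.4394 0.0581 0.1602] ang 0.1061 F [-0.2  0.6  0.6] op 0.708
795 [172 177  23  52 617]
tray [0.4853 0.2329 0.123 ] 0.07539308071136475
```

View pics/fit_h.png

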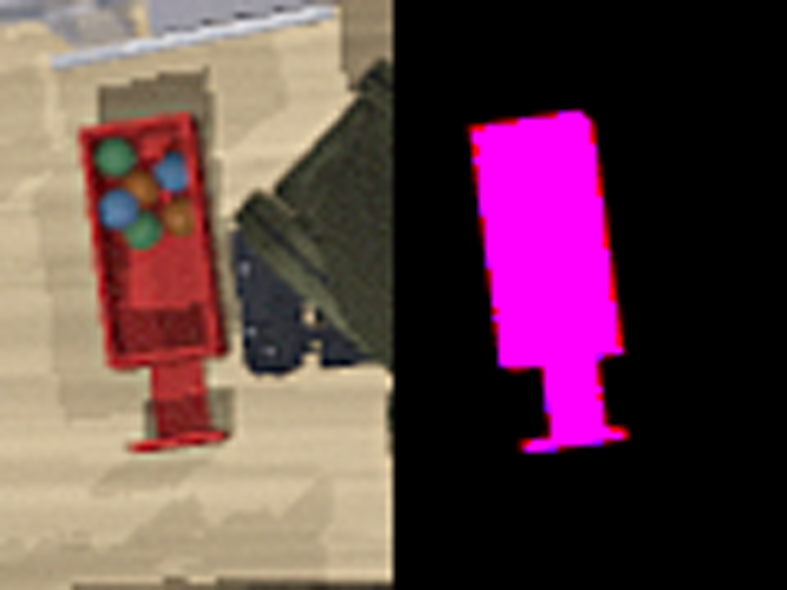

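>>> drive_tool:
  series:
    - [[5,20,0,0.003,87],[8,35,0,0.003,87],[8,35,0,0.003,87],[8,35,0,0.003,87],[8,33,0,0.003,87],[5,16,0,0.002,87],[0,0,0,0,87],[0,0,0,0,87]]

```text
clock: 16.2
tool_pos: [0.4795, 0.2385, 0.1602]
eef_rot: [0.998, 0.069, -0.007, 0.003]
contact_force: [0.1, -0.3, 0.5]
opening: 0.989
```

>>> drive_tool:
  series:
    - [[2,-6,-20,-0.015,87],[0,0,-40,0,87],[0,0,-35,0,87],[0,0,0,0,87]]

```text
clock: 16.6
tool_pos: [0.4796, 0.2288, 0.0622]
eef_rot: [0.998, 0.06, -0.01, 0.006]
contact_force: [-0.7, -0.6, 0.0]
opening: 0.984
```

```bash
python3 look.py i 150,150,230,230 270,140,370,240
```

```text
clk 16.6 tcp [0.4796 0.2288 0.0622] ang 0.1195 F [-0.7 -0.6  0. ] op 0.984
```

View pics/z_i.png

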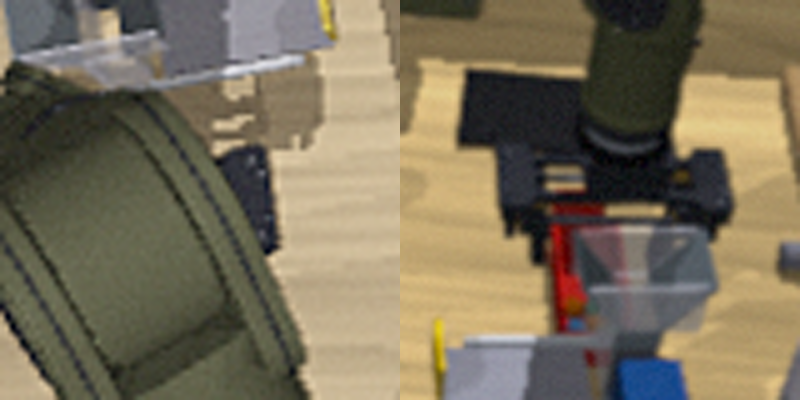

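>>> drive_tool:
  series:
    - [[1.5,3.5,-15,0,87],[0,0,-15,0,87],[0,0,-15,0,87],[0,0,-7,0,87],[0,0,0,0,87]]
  force: 35

```text
clock: 17.2
tool_pos: [0.4843, 0.2357, 0.0134]
eef_rot: [0.998, 0.06, -0.006, 0.003]
contact_force: [0.5, -0.1, 0.5]
opening: 0.991
```

>>> drive_tool:
  series:
    - [[0,0,0,0,70],[0,0,0,0,64],[0,0,0,0,58],[0,0,0,0,52],[0,0,0,0,45],[0,0,0,0,45],[0,0,0,0,45]]
  force: 35

```text
clock: 17.9
tool_pos: [0.4848, 0.2341, 0.0141]
eef_rot: [0.998, 0.06, -0.006, 0.004]
contact_force: [0.5, -4.4, 6.5]
opening: 0.684
```

>>> drive_tool:
  series:
    - [[0,0,3,0,40],[0,0,4,0,40],[0,0,5,0,40],[0,0,5,0,40],[0,0,0,0,40],[0,0,0,0,40]]

```text
clock: 18.5
tool_pos: [0.4843, 0.2358, 0.0307]
eef_rot: [0.998, 0.06, -0.006, 0.003]
contact_force: [-0.2, -0.2, -2.7]
opening: 0.678
```

```bash
python3 look.py j 150,150,230,230 270,140,370,240
```

```text
clk 18.5 tcp [0.4843 0.2358 0.0307] ang 0.1205 F [-0.2 -0.2 -2.7] op 0.678
```

View pics/z_j.png

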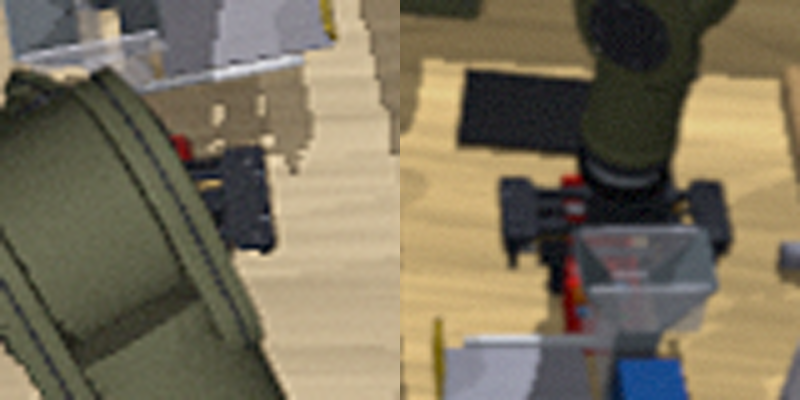

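>>> drive_tool:
  series:
    - [[-1,0,6,0,40],[-2,0,8,0,40],[-2,0,10,0,40],[-2,0,12,0,40],[-2,0,14,0,40],[-2,0,14,0,40],[0,0,14,0,40],[0,0,12,0,40],[0,0,10,0,40],[0,0,6,0,40]]

```text
clock: 19.6
tool_pos: [0.4735, 0.2357, 0.1377]
eef_rot: [0.998, 0.06, -0.006, 0.003]
contact_force: [0.2, -0.4, -2.2]
opening: 0.674
```

```bash
python3 look.py k 150,130,270,250 250,110,370,230
```

```text
clk 19.6 tcp [0.4735 0.2357 0.1377] ang 0.1203 F [ 0.2 -0.4 -2.2] op 0.674
```

View pics/z_k.png

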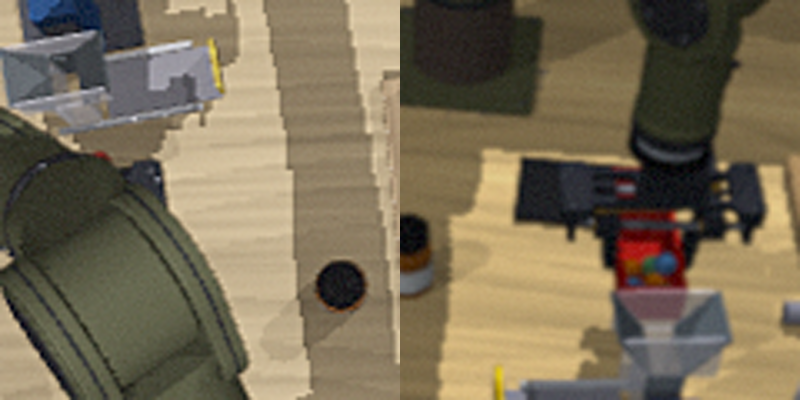

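>>> drive_tool:
  series:
    - [[0,-4,0,0,40],[1,-8,0,0,40],[2,-12,0,0,40],[2,-16,0,-0.005,40],[3,-20,0,-0.005,40],[3,-24,0,-0.005,40],[3,-24,0,-0.005,40],[3,-24,0,-0.005,40],[3,-24,0,-0.005,40],[3,-24,0,-0.005,40]]

```text
clock: 20.7
tool_pos: [0.4959, 0.0527, 0.1363]
eef_rot: [0.999, 0.042, -0.007, 0.003]
contact_force: [-0.1, -0.1, -2.8]
opening: 0.675
```

>>> drive_tool:
  series:
    - [[3,-24,0,-0.005,40],[3,-24,0,-0.005,40],[3,-24,0,-0.005,40],[3,-24,0,-0.005,40],[3,-24,0,-0.005,40],[3,-24,0,0,40],[3,-24,0,0,40],[3,-22,0,0,40],[2,-18,0,0,40],[2,-14,0,0,40]]

```text
clock: 21.7
tool_pos: [0.5229, -0.1696, 0.1361]
eef_rot: [1.0, 0.029, -0.007, 0.003]
contact_force: [-0.3, 0.2, -3.1]
opening: 0.678
```

>>> drive_tool:
  series:
    - [[1,-10,0,0,40],[0,-6,0,0,40],[0,0,0,0,40],[0,0,0,0,40],[0,0,0,0,40]]

```text
clock: 22.2
tool_pos: [0.5253, -0.1812, 0.1366]
eef_rot: [0.999, 0.031, -0.006, 0.002]
contact_force: [0.9, 0.5, -2.3]
opening: 0.675
```

```bash
python3 look.py l 240,120,360,240 150,130,270,250
```

```text
clk 22.2 tcp [ 0.5253 -0.1812  0.1366] ang 0.0622 F [ 0.9  0.5 -2.3] op 0.675
```

View pics/z_l.png

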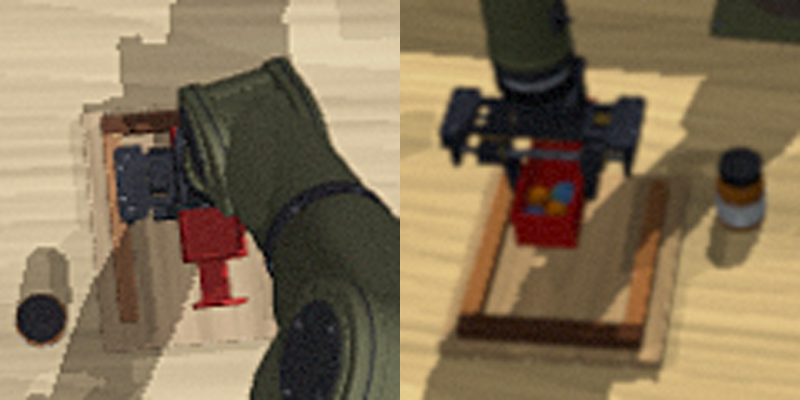

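>>> drive_tool:
  series:
    - [[0,0,-6,0,40],[0,0,-12,0,40],[0,0,-15,0,40],[0,0,-15,0,40],[0,0,-15,0,40],[0,0,-14,0,40],[0,0,-10,0,40],[0,0,-6,0,40],[0,0,-3,0,40],[0,0,0,0,40]]

```text
clock: 23.3
tool_pos: [0.5253, -0.1823, 0.0404]
eef_rot: [1.0, 0.03, -0.006, 0.003]
contact_force: [-0.2, -0.2, -1.9]
opening: 0.676
```

```bash
python3 look.py m 240,120,360,240 150,130,270,250
```

```text
clk 23.3 tcp [ 0.5253 -0.1823  0.0404] ang 0.0605 F [-0.2 -0.2 -1.9] op 0.676
```

View pics/z_m.png

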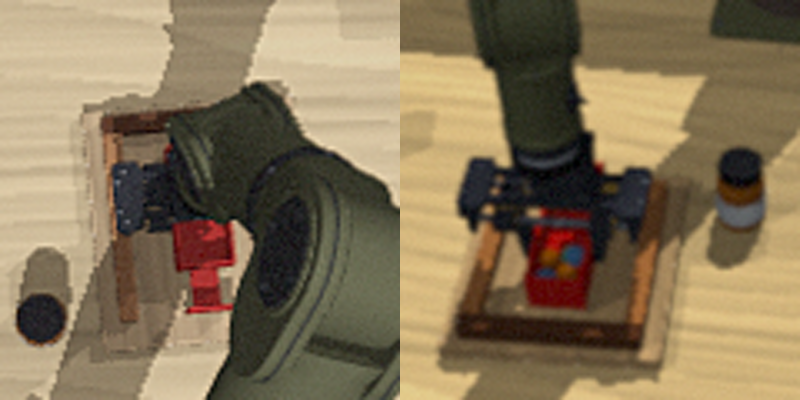

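The tray hangs level in the bay, clear of the battens. I set it down in small steps.

>>> drive_tool:
  series:
    - [[0,0,-2,0,40],[0,0,-2,0,40],[0,0,-2,0,40],[0,0,0,0,40]]

```text
clock: 23.8
tool_pos: [0.525, -0.1824, 0.0343]
eef_rot: [1.0, 0.03, -0.006, 0.003]
contact_force: [0.3, -0.1, -4.2]
opening: 0.674
```

>>> drive_tool:
  series:
    - [[0,0,-1.5,0,40],[0,0,0,0,40]]

```text
clock: 24.0
tool_pos: [0.5251, -0.1824, 0.0328]
eef_rot: [1.0, 0.03, -0.006, 0.003]
contact_force: [0.7, -0.3, -4.0]
opening: 0.679
```

>>> drive_tool:
  series:
    - [[0,0,-1.5,0,40],[0,0,0,0,40]]

```text
clock: 24.2
tool_pos: [0.5253, -0.1824, 0.0321]
eef_rot: [1.0, 0.03, -0.006, 0.003]
contact_force: [-2.0, 0.6, 3.5]
opening: 0.68
```

>>> drive_tool:
  series:
    - [[0,0,0,0,40],[0,0,0,0,40],[3,0.2,0,0,40],[3,0.2,0,0,40],[3,0.2,0,0,40],[3,0.2,0,0,40],[0,0,0,0,40]]
  force: 12

```text
clock: 24.9
tool_pos: [0.5337, -0.1824, 0.0318]
eef_rot: [1.0, 0.03, -0.01, 0.004]
contact_force: [-6.1, -0.6, 10.3]
opening: 0.678
```

>>> drive_tool:
  series:
    - [[2,0.1,0,0,40],[2,0.1,0,0,40],[0,0,0,0,40]]

```text
clock: 25.2
tool_pos: [0.5373, -0.1823, 0.0318]
eef_rot: [0.999, 0.03, -0.01, 0.004]
contact_force: [-6.9, -0.3, 11.0]
opening: 0.682
```

>>> drive_tool:
  series:
    - [[2,0.1,0,0,40],[0,0,0,0,40]]

```text
clock: 25.4
tool_pos: [0.539, -0.1823, 0.0318]
eef_rot: [0.999, 0.03, -0.01, 0.004]
contact_force: [-8.6, 0.1, 11.6]
opening: 0.684
```

>>> drive_tool:
  series:
    - [[0,0,1.5,0,40],[0,0,0,0,40],[2,0.1,0,0,40],[0,0,0,0,40]]

```text
clock: 25.8
tool_pos: [0.546, -0.181, 0.0328]
eef_rot: [1.0, 0.03, -0.006, 0.003]
contact_force: [1.2, -0.7, -2.1]
opening: 0.684
```

```bash
python3 look.py n 240,120,360,240 170,160,260,250
```

```text
clk 25.8 tcp [ 0.546  -0.181   0.0328] ang 0.0606 F [ 1.2 -0.7 -2.1] op 0.684
```

View pics/z_n.png

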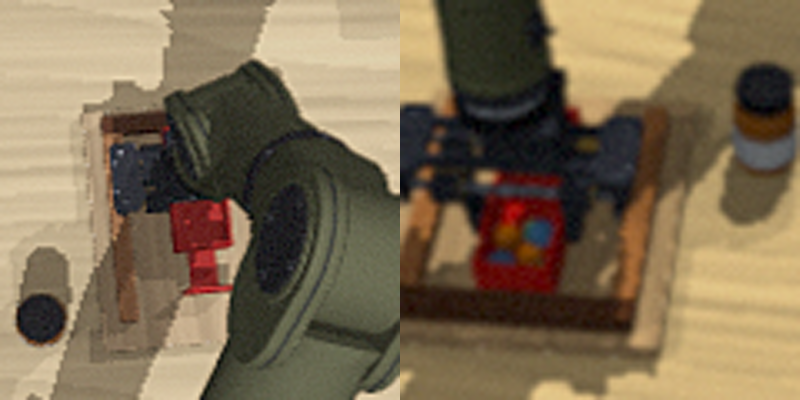

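>>> drive_tool:
  series:
    - [[1.5,0.1,0,0,40],[0,0,0,0,40]]

```text
clock: 26.1
tool_pos: [0.5471, -0.181, 0.0329]
eef_rot: [1.0, 0.03, -0.006, 0.003]
contact_force: [0.3, -0.2, -3.1]
opening: 0.677
```

>>> drive_tool:
  series:
    - [[1.5,0.1,0,0,40],[0,0,0,0,40]]

```text
clock: 26.3
tool_pos: [0.5474, -0.181, 0.0328]
eef_rot: [1.0, 0.03, -0.007, 0.003]
contact_force: [-2.3, -0.2, -2.9]
opening: 0.678
```

>>> drive_tool:
  series:
    - [[1.5,0.1,0,0,40],[0,0,0,0,40]]

```text
clock: 26.5
tool_pos: [0.5474, -0.1811, 0.0327]
eef_rot: [1.0, 0.03, -0.009, 0.003]
contact_force: [-4.6, 0.3, -0.7]
opening: 0.676
```

>>> drive_tool:
  series:
    - [[0,0,-1.2,0,40],[0,0,0,0,40],[0,0,0,0,64],[0,0,0,0,72],[0,0,0,0,78],[0,0,0,0,78],[0,0,0,0,78]]
  force: 12

```text
clock: 27.2
tool_pos: [0.5501, -0.1809, 0.0319]
eef_rot: [1.0, 0.03, -0.006, 0.003]
contact_force: [0.5, -0.1, 0.4]
opening: 0.885
```

>>> drive_tool:
  series:
    - [[0,0,10,0,78],[0,0,20,0,78],[0,0,40,0,78],[0,0,40,0,78],[0,40,20,0,78],[0,50,0,0,78],[0,50,0,0,78],[0,50,0,0,78],[0,50,0,0,78],[0,0,0,0,78]]

```text
clock: 28.2
tool_pos: [0.5496, 0.0702, 0.1635]
eef_rot: [0.999, 0.037, -0.005, -0.001]
contact_force: [0.9, 0.4, 0.6]
opening: 0.889
```

```bash
python3 look.py o 240,120,360,240 160,160,260,260; python3 trayfit.py o 265,150,335,240 .545,-.182,.06 .018;python3 -c "
from h import *
for n in ('tray_nose','bay_stop','tray_hook'):
  for c,z in (('top',0),('scene',0)):
    z=.058 if n=='tray_hook' else .018
    print(n,c,[(np.round(atz(c,x['at'],z),4).tolist(),round(x['confidence'],2)) for x in cams.mark_of(c,n)][:2])"
```

```text
clk 28.2 tcp [0.5496 0.0702 0.1635] ang 0.0743 F [0.9 0.4 0.6] op 0.889
787 [288 156  22  52 622]
tray [ 0.5469 -0.1791  0.0615] 0.07298284769058228
tray_nose top [([0.62, -0.1709, 0.018], 0.89)]
tray_nose scene [([0.6174, -0.1643, 0.018], 0.69)]
bay_stop top [([0.6139, -0.1775, 0.018], 0.79), ([0.5642, -0.1976, 0.018], 0.46)]
bay_stop scene [([0.6126, -0.1725, 0.018], 0.66), ([0.5375, -0.1999, 0.018], 0.64)]
tray_hook top [([0.4341, -0.1892, 0.058], 0.68)]
tray_hook scene [([0.4379, -0.191, 0.058], 0.73)]
```

View pics/z_o.png

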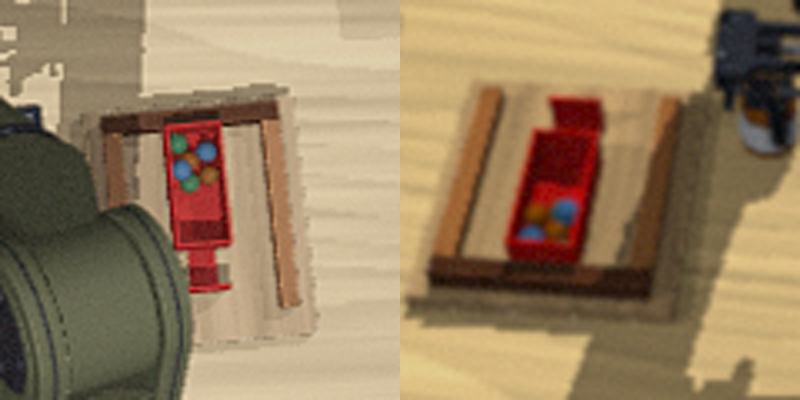

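View pics/fit_o.png

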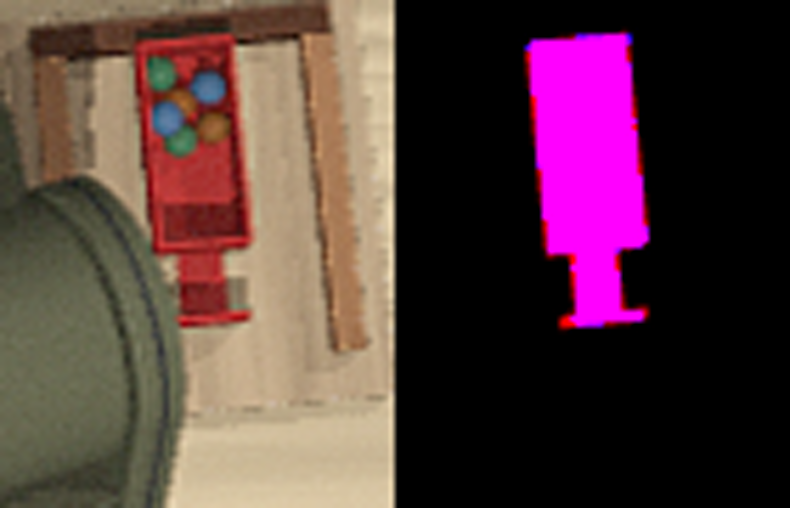

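The tray looks flush, and the fit gives its nose at x about 0.612, matching the batten at 0.610–0.614. To be sure it is home and square, I give a soft push on the back of the hook plate with closed fingers.

>>> drive_tool:
  series:
    - [[-14,-26,0,-0.001,0],[-14,-26,0,-0.001,0],[-14,-26,0,-0.001,0],[-14,-26,0,-0.001,0],[-14,-26,0,-0.001,0],[-14,-26,0,-0.001,0],[-14,-26,0,-0.001,0],[-14,-26,0,-0.001,0],[-14,-26,0,-0.001,0],[-11,-24,0,-0.001,0]]

```text
clock: 29.6
tool_pos: [0.4112, -0.201, 0.1618]
eef_rot: [1.0, 0.024, -0.007, 0.003]
contact_force: [0.5, -0.2, -0.2]
opening: 0.011
```

>>> drive_tool:
  series:
    - [[0,0,0,0,0],[0,0,0,0,0]]

```text
clock: 29.8
tool_pos: [0.4126, -0.1996, 0.1618]
eef_rot: [1.0, 0.024, -0.006, 0.003]
contact_force: [-0.3, 0.7, 0.4]
opening: 0.005
```

>>> drive_tool:
  series:
    - [[-2,13.5,0,0.013,0],[0,0,-30,0,0],[0,0,-40,0,0],[0,0,-30,0,0],[0,0,-15,0,0],[0,0,-8,0,0],[0,0,0,0,0]]

```text
clock: 30.5
tool_pos: [0.411, -0.1834, 0.0382]
eef_rot: [0.999, 0.033, -0.007, 0.002]
contact_force: [-0.2, 0.6, -0.4]
opening: 0.004
```

>>> drive_tool:
  series:
    - [[3,0.2,0,0,0],[3,0.2,0,0,0],[2,0.1,0,0,0],[2,0.1,0,0,0],[0,0,0,0,0]]

```text
clock: 31.0
tool_pos: [0.4213, -0.185, 0.0391]
eef_rot: [0.999, 0.031, -0.006, 0.003]
contact_force: [0.4, 0.2, -0.5]
opening: 0.003
```

>>> drive_tool:
  series:
    - [[2,0.1,0,0,0],[2,0.1,0,0,0],[0,0,0,0,0]]

```text
clock: 31.3
tool_pos: [0.4225, -0.1849, 0.0388]
eef_rot: [0.999, 0.031, -0.008, 0.003]
contact_force: [-5.1, 0.1, 4.4]
opening: 0.007
```

>>> drive_tool:
  series:
    - [[1.5,0.1,0,0,0],[0,0,0,0,0]]

```text
clock: 31.5
tool_pos: [0.4225, -0.1849, 0.0388]
eef_rot: [0.999, 0.031, -0.01, 0.003]
contact_force: [-6.5, 0.4, 5.9]
opening: 0.005
```

>>> drive_tool:
  series:
    - [[1.5,0.1,0,0,0],[0,0,0,0,0]]

```text
clock: 31.7
tool_pos: [0.4225, -0.1849, 0.0387]
eef_rot: [0.999, 0.031, -0.011, 0.003]
contact_force: [-9.5, 0.6, 8.5]
opening: 0.006
```

>>> drive_tool:
  series:
    - [[1.5,0.1,0,0,0],[0,0,0,0,0]]

```text
clock: 31.9
tool_pos: [0.4225, -0.1849, 0.0387]
eef_rot: [0.999, 0.031, -0.012, 0.004]
contact_force: [-13.1, 0.4, 9.7]
opening: 0.002
```

There is no motion at 13 N, far above the tray's friction, so it sits hard against the batten. I retreat and check.

>>> drive_tool:
  series:
    - [[-5,0,0,0,0],[-8,0,0,0,0],[-8,0,5,0,0],[0,0,25,0,0],[0,0,40,0,0],[0,0,50,0,0],[0,50,40,0,0],[0,50,0,0,0],[0,50,0,0,0],[0,0,0,0,0]]

```text
clock: 32.9
tool_pos: [0.4101, -0.0372, 0.1914]
eef_rot: [0.999, 0.039, -0.003, 0.001]
contact_force: [-0.0, -1.3, -0.6]
opening: 0.007
```

```bash
python3 look.py p 120,110,360,240 150,150,350,280; python3 trayfit.py p 265,150,335,240 .545,-.182,.06 .018
```

```text
clk 32.9 tcp [ 0.4101 -0.0372  0.1914] ang 0.0775 F [-0.  -1.3 -0.6] op 0.007
793 [288 156  22  52 630]
tray [ 0.5468 -0.1796  0.0581] 0.07266708463430405
```

View pics/z_p.png

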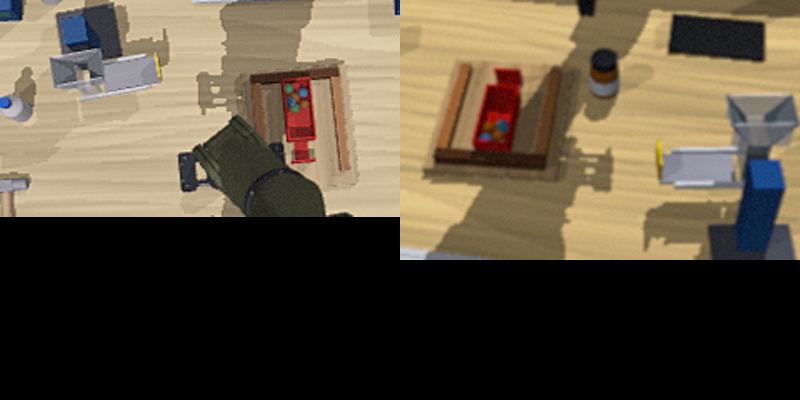

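View pics/fit_p.png

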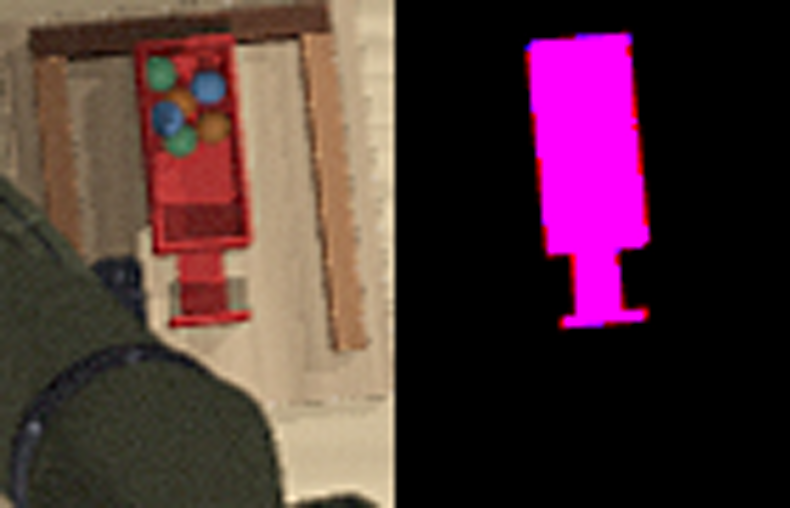

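```bash
python3 -c "
from plant import r
print(r.finish_job())"
```

```text
the job is handed in; nothing more can be done
None
```

The job is handed in at about 33 s of the 66 s allowed. No verdict was reported.

**What I did:**
- I drew the gate to its end stop. The motion stopped there, and the reading peaked at about 8 N.
- I pulled the tray out by its hook plate and carried it level to the board, gripped across the box.
- I set it down gently with about 4 N and slid it home. A soft push of about 13 N on the hook plate then moved it no further.

**Last checks:**
- **Nuggets:** all six are visible in the tray.
- **Gate:** it is still drawn in the last pictures.
- **Tray position:** the fit puts its plain end at x about 0.612, against 0.610 for the batten's inner face from the board fit. That is within measuring error.
- **Squareness:** the tray's yaw is 0.058 rad and the board's 0.060 rad.
- **Arm:** it is clear of everything.
- **Bystanders:** the jar and bottle look unmoved. I did not re-measure any bystander, and the final crop does not cover the tape measure, the packers or all of the hammer.

**What disagreed:**
- The network's marks for the tray's nose read 4 to 6 mm past its own marks for the batten, which is physically impossible. I went by the contact force and the outline fit instead.
- The tool kept a tilt of about 0.013 rad after it reached its limit while pulling the tray out. I released the tray on the board, where it should rest flat.

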